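# Set the hold-down of a board test nest by clicks and load the carrier

## Task

Set the hold-down foot of the board test nest for this carrier and load it: turn the click dial on top of the bridge clockwise (foot going down) until you feel it come up against its stop, without forcing it, then turn it back exactly four clicks and let go. After that gently push the waiting board carrier along its guide rails, under the foot, until it is fully home against the end stop. Do not knock the tools and other things round the nest about.

Things in the scene. Friction and masses are not known exactly. Their poses are not given: they have to be found in the camera images.
- nest: Board test nest fixed to the bench: aluminium base plate 252 x 150 mm, two dark guide rails along its x axis (tops 25 mm above the bench), a bridge across them. Origin on the bench; x runs along the rails from the open infeed end (-142 mm) to the end stop (its face at +95 mm), y to the left, z up. Channel 114 mm wide, centred on y = 0, floor 12 mm above the bench.
- dial: Black knurled click dial on the bridge: a round knob 56 mm across, 65 to 89.5 mm above the bench, on a vertical axis at x = +55, y = 0 mm of the nest. Origin on the axis, 61.5 mm above the bench. Clockwise from above lowers the foot. 20 clicks a turn (18 degrees each), up to about 0.1 N m between click places; it starts in one, and let go it drops into the nearest one and stays.
- knob_top (a point): Centre of the dial's top face, on its axis, 89.5 mm above the bench. The bridge under the dial spans x = +19 to +91 mm of the nest, its top 58 mm above the bench, with a round index plate 69 mm across and 3 mm thick on it: fingertips stay above 62 mm.
- stop_lug: Hidden in the bridge: the stop that the dial meets when turned clockwise, 1.7 degrees past its last click place (5 to 8 clicks from the start); it is stiff, giving 1.1 degrees for each 0.1 N m. Origin on the dial's axis, 45.5 mm above the bench (not telling the stop's angle). The load acts 25 mm from the axis; over 20 N there (0.5 N m on the dial) strains it; 0.2 to 0.3 N m is a firm stop.
- foot: White round hold-down foot, 21 mm across, under the bridge on the dial's axis; the dial moves it up and down, 0.5 mm a click. Origin at the centre of its underside.
- foot_tip (a point): Centre of the foot's underside: 21 mm above the bench on the last click at the stop, 23 mm at four clicks back. The carrier, 10 mm thick on a floor 12 mm above the bench, then passes under it with 1 mm to spare.
- carrier: Loose dark carrier plate 150 (x) x 110 (y) x 10 mm, 0.2 to 0.45 kg, a small green circuit board fixed on its near part, a bare metal strip at its far end. It waits in the channel, far edge short of the foot. Origin: centre of its underside, x as the nest's. Push on the middle of its near end face (75 mm before its origin, 12 to 22 mm above the bench). Home, its origin is at x = +20 mm of the nest.
- marker: Black and white marker 133 mm long lying on the bench close along the right side of the nest; leave it.
- brush: Black brush 147 mm long lying at the near right; leave it.
- driver: Torque driver 158 mm long lying to the left of the nest; leave it.
- side_cutters: Red side cutters 121 mm long at the near left; leave them.
- eraser: Eraser 58 mm long lying close by the left side of the nest; leave it.
Mind the look-alikes: they are no part of the job. There is more than one size of the carrier; the one meant has the size given above.

How it is judged:
By the outcome, as a careful person would: the job done as asked, in the order asked, and still so for the second after the job is handed in, with the robot touching nothing.
It also fails if it takes over 64 s, if anything falls off the work surface, if the arm or the gripper's body presses on something with over 40 N, if the wrist force passes 120 N, or if a joint passes its speed limit or range.

## Robot

A 7-joint arm with a two-finger parallel gripper is mounted at the origin on a cart in front of the work surface, level with it; the furniture and walls round the work are solid. World frame = base frame: x ahead of the robot, y to its left, z up, the work surface at z = 0. Lengths are in m, angles in rad, forces in N, time in s.
With the tool pointing down it reaches from about 0.4 to 0.85 m from the base axis. Payload 4.4 kg.
Tool frame: the origin (TCP) lies midway between the tips of the shut fingers; the grasp point (between the pads) lies 19 mm behind it; z points along the fingers, y is the line along which they close (so a half turn about z gives the same grasp; the last joint's range is limited). The gripper opens to 94 mm and grips with 3 to 60 N. Pads are 16 mm wide; open, the fingers measure 119 mm over their backs; the gripper's body (75 mm by 177 mm) begins 78 mm behind the grasp point.
Start: joints at [1.199, 0.628, 0.038, 1.517, -0.027, 0.996, -0.02], TCP at [0.196, -0.62, 0.205] pointing down, gripper open.
Joint ranges: [-3.06, 3.06], [-0.37, 2.12], [-1.25, 1.32], [0.18, 2.47], [-1.1, 4.24], [0.23, 1.98], [-2.94, 2.94]. Speed limits (rad/s): [2.57, 2.57, 3.14, 3.14, 3.14, 3.14, 3.14].

## Interface

Orientations are given as a rotation vector (axis times angle).
In Python, from station import ctrl gives the robot as it stands.
- The arm moves only by the tool step_arm, never from a script. Its argument "increments" is a list of rows, each a list of 5 numbers: the opening, from 0 (shut) to 1 (fully open), then the shift along the world's x, y, z in cm, then the turn about the world's z in degrees. A call has exactly 5 rows; each row is the pose to reach, as a shift and turn from the pose commanded when the call began; what a row does not reach only later rows make up. A row lasts 1/10 s, in which the tool goes at most 50 mm and 8.59 degrees, less where a joint would pass 70% of its speed; a pose out of reach is approached as far as the arm can. A call with a gripper value outside its range is refused whole. The fingers move at their own pace and stop on an object; "newtons" is the grip in N (left out, the last holds). Time passes only in rows, so rows that repeat a pose let the fingers close, or fill a call up. It gives the time, the measured TCP pose, the force, the opening and the grip force at its end, in the units of the state.
- ctrl.sense(): the state, without advancing time (a new reading comes with each control period).
- ctrl.grab_frame(name): name is "scene" or "top" or "wrist"; returns (picture, depth): 480x640x3 uint8, red, green, blue; 480x640 float32, m along the optical axis (not along the pixel's ray), 0 where there is no reading.
- ctrl.get_calibration(name): a dict with "fx", "fy", "cx", "cy" (pixels), "R" (3x3) and "t" (3): a world point X has camera coordinates R X + t. Camera axes: x right, y down, z forward; pixel columns grow to the right and rows downward; lengths in m; the calibration is good to about 2 mm. A picture is of the moment at which its call begins: read the wrist's pose just before it. get_calibration takes no time and is no camera call; for the wrist camera it gives the pose at the moment of the call.
- ctrl.close_job(): hands the job in; it is judged then, once.
Trained networks look in the newest picture that a camera, given by its name, has taken for a name from the list of things; names that differ only in an ending like _2 or _b are one class to them, and where a whole thing is asked for, a point or a joint stands for the part that bears it (a point fixed in the world has none). Each returns a list of dicts, best first, with "confidence" (0 to 1); they miss things now and then, are a little off and sometimes report something else, mostly with a low value. They report only what shows in the picture. A call takes as long as a camera call. They do not tell look-alikes from the thing itself.
- ctrl.spot_in(camera, thing): "position" ([x, y, z] in m, in world coordinates, good to about 4 mm: the middle of the surface that is visible of it).
- ctrl.regions_of(camera, thing): "mask" (480x640 bool, what is visible of it).
The state is a dict: "time": time; "qpos": joint angles; "qvel": joint speeds; "joint_efforts": joint torques, N m; "position": TCP position; "orientation": TCP orientation; "ft_force": force on the tool from outside, world axes, zero at the start; "moment": the same for the moment, N m; "width": opening from 0.0 (shut) to 1.0 (fully open); "finger_force": force on a finger pad.
Only numpy, scipy, OpenCV 4.12 (cv2) and the standard library are available. Lean on these libraries where they do the work, as an engineer would, in place of code of your own. Each camera call takes 0.05 s, during which the arm holds its last target. There are 200 camera calls.

## Working session

There is one attempt and no reset: what is moved stays moved. The work goes in short steps, Python scripts to look and compute and a tool call to move; the robot and the scene stay as the last step left them, time stands still between calls to the robot, and variables do not carry over. Pictures are saved under pics/ and viewed, at most 10 in all, crops included, and the job is handed in when it is done.

Besides the shell and the picture viewer there is one more tool, called after "Request:" as a command line: name --pt "numbers of a row" for each row, then --argument value for the rest. step_arm: Moves the arm, as the interface text tells. Its arguments: {"type":"object","properties":{"increments":{"type":"array","items":{"type":"array","items":{"type":"number"}}},"newtons":{"type":"number"}},"required":["increments"]}

```bash
ls; mkdir -p pics; cat > h.py <<'E'
import numpy as np, cv2
from station import ctrl
np.set_printoptions(precision=4, suppress=True)
def save(n, im, box=None, sc=1):
    if box: im=im[box[1]:box[3],box[0]:box[2]]
    im=cv2.resize(im,None,fx=sc,fy=sc,interpolation=cv2.INTER_CUBIC)
    cv2.imwrite('pics/'+n+'.png', im[:,:,::-1])
def proj(c,X):
    p=np.array(c['R'])@np.array(X)+np.array(c['t']); return np.array([c['fx']*p[0]/p[2]+c['cx'],c['fy']*p[1]/p[2]+c['cy']])
def back(c,u,v,z):
    R=np.array(c['R']);t=np.array(c['t']); o=-R.T@t
    d=R.T@np.array([(u-c['cx'])/c['fx'],(v-c['cy'])/c['fy'],1]); return o+d*(z-o[2])/d[2]
def bd(c,u,v,d):
    R=np.array(c['R']);t=np.array(c['t'])
    return R.T@(np.array([(u-c['cx'])/c['fx'],(v-c['cy'])/c['fy'],1])*d-t)
E
python3 - <<'E'
from h import *
s=ctrl.sense(); print(s)
top,d=ctrl.grab_frame('top'); save('top0',top)
for th in ['nest','dial','knob_top','carrier','marker','eraser','driver','brush','side_cutters']:
    print(th,[(r['position'],r['confidence']) for r in ctrl.spot_in('top',th)])
sc,d2=ctrl.grab_frame('scene'); save('scene0',sc)
for th in ['dial','carrier']:
    print(th,[(r['position'],r['confidence']) for r in ctrl.spot_in('scene',th)])
for n in('top','scene'):print(ctrl.get_calibration(n))
np.savez('f0',top=top,d=d,sc=sc,d2=d2)
E
```

```text
pics
{'time': 0.0, 'qpos': array([ 1.1992,  0.6293,  0.0385,  1.5184, -0.027 ,  0.9963, -0.02  ]), 'qvel': array([-0.0002, -0.0009, -0.0016,  0.0001, -0.0002, -0.002 , -0.0006]), 'joint_efforts': array([  0.0007, -54.9721,   1.1438, -18.6634,  -0.0521,   0.0235,
         0.0002]), 'position': array([ 0.1955, -0.6192,  0.2046]), 'orientation': array([-3.1031, -0.4782,  0.0005]), 'ft_force': array([ 0.4847,  0.0561, -0.0377]), 'moment': array([-0.0058, -0.0045,  0.0009]), 'finger_force': 0.0, 'width': 0.9969877905860467}
nest [([0.6218, 0.0361, 0.0544], 0.82)]
dial [([0.6385, 0.0344, 0.0875], 0.73)]
knob_top [([0.6425, 0.0376, 0.0853], 0.67)]
carrier [([0.5386, 0.0441, 0.0209], 0.85), ([0.6028, -0.2112, 0.0068], 0.61)]
marker [([0.5214, -0.0596, 0.0103], 0.61)]
eraser [([0.6441, 0.1484, 0.0109], 0.87)]
driver [([0.5296, 0.2926, 0.016], 0.66), ([0.6405, 0.1474, 0.0131], 0.25)]
brush [([0.4569, -0.3012, 0.0074], 0.79)]
side_cutters [([0.4203, 0.2953, 0.0085], 0.59)]
dial [([0.6353, 0.0489, 0.0844], 0.76), ([0.519, -0.0637, 0.0094], 0.53)]
carrier [([0.5292, 0.0519, 0.0224], 0.97), ([0.6, -0.2015, 0.0107], 0.81), ([0.6399, 0.1589, 0.0128], 0.26)]
{'fx': 439.0643700091789, 'fy': 439.0643700091789, 'cx': 324.3688347016349, 'cy': 233.82461416751988, 'R': array([[-0.0499, -0.9988, -0.0023],
       [-0.9785,  0.0494, -0.2003],
       [ 0.2002, -0.0077, -0.9797]]), 't': array([0.0254, 0.5367, 0.8109])}
{'fx': 522.1194964593213, 'fy': 522.1194964593213, 'cx': 325.59159152178097, 'cy': 238.99445395764613, 'R': array([[-0.795 , -0.6063,  0.0196],
       [-0.3154,  0.3855, -0.8671],
       [ 0.5182, -0.6955, -0.4977]]), 't': array([0.4012, 0.2336, 0.9669])}
```

View pics/top0.png

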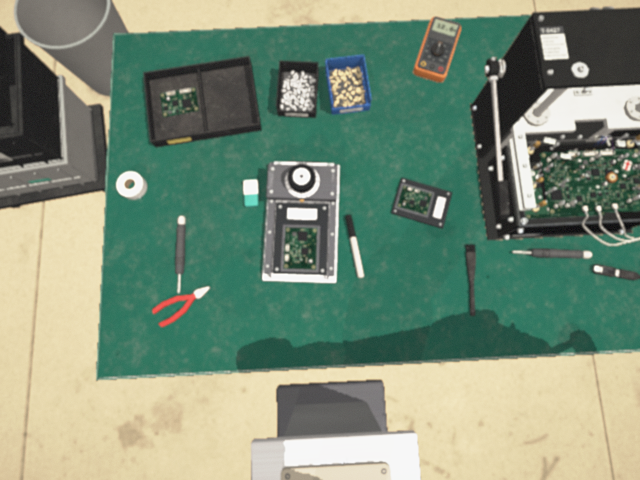

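View pics/scene0.png

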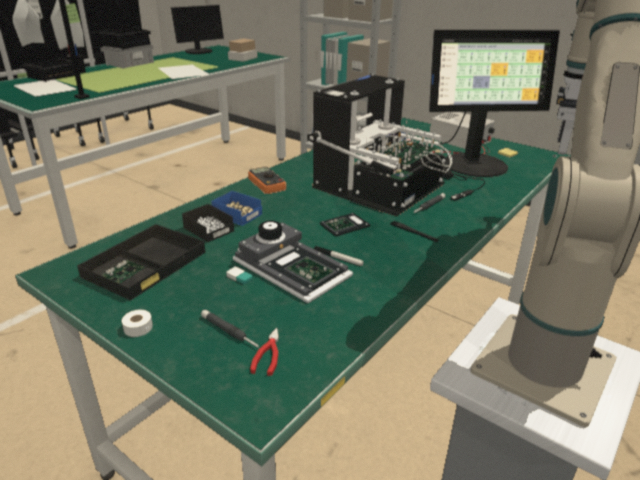

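Candidates: a dial knob at top (301,178), with the tape roll at (131,185) as its round look-alike. The carrier is at top (300,247), inside the rails. A second, smaller carrier lies loose on the bench at (421,202), and there is a board in the tray at (180,102). I choose the dial on the bridge at (301,178) and the carrier between the rails at (300,247). I'll check that in one close crop.

```bash
python3 - <<'E'
from h import *
f=np.load('f0.npz'); save('crop0',f['top'],(225,140,465,300),3.3)
c=ctrl.get_calibration('top')
hsv=cv2.cvtColor(f['top'],cv2.COLOR_RGB2HSV)
# points in 3D of region around nest, heights
d=f['d']
v,u=np.mgrid[150:290,255:350]; 
P=np.array([bd(c,a,b,d[b,a]) for a,b in zip(u.ravel(),v.ravel())])
rail=P[(P[:,2]>.008)&(P[:,2]<.035)]
for z0,z1 in[(.006,.035),(.05,.07),(.075,.1)]:
    q=P[(P[:,2]>z0)&(P[:,2]<z1)]; 
    r=cv2.minAreaRect(q[:,:2].astype(np.float32)*1000); print(z0,len(q),r,q.mean(0))
w=ctrl.get_calibration('wrist');R=np.array(w['R']);s=ctrl.sense();print('cam pos',-R.T@w['t']-s['position'],R[2],w['fx'],R)
E
```

```text
0.006 6160 ((575.9506225585938, 45.135284423828125), (199.51780700683594, 252.64454650878906), 86.72083282470703) [0.5394 0.0461 0.0212]
0.05 1775 ((646.7178344726562, 38.585174560546875), (142.61888122558594, 74.3548812866211), 85.4918212890625) [0.6431 0.0375 0.0579]
0.075 650 ((647.6469116210938, 38.14960861206055), (54.79863357543945, 55.18410873413086), 6.866900444030762) [0.6459 0.0378 0.0878]
cam pos [0.0784 0.0245 0.18  ] [-0.2665 -0.0828 -0.9603] 399.37015047540103 [[ 0.3011 -0.9536 -0.0014]
 [-0.9156 -0.2895  0.2791]
 [-0.2665 -0.0828 -0.9603]]
```

View pics/crop0.png

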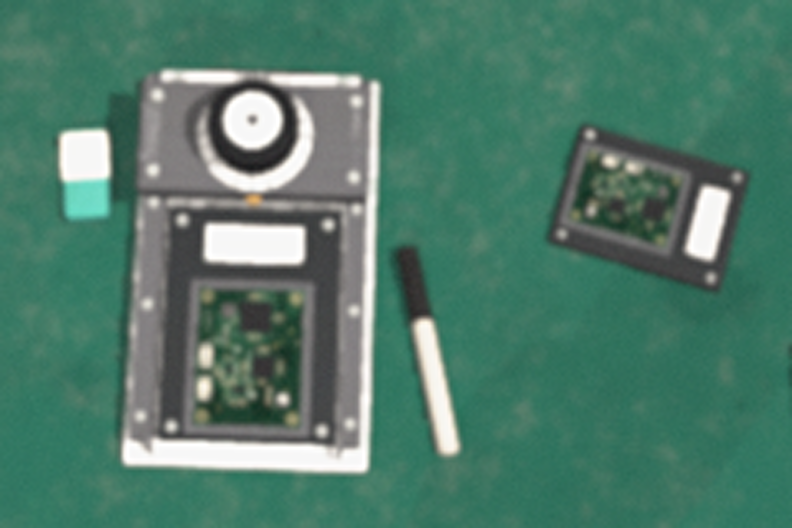

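Request:
step_arm --pt "1 3 4 3 0" --pt "1 6 8 6 0" --pt "1 8 13 9 0" --pt "1 10 18 9 0" --pt "1 12 22 9 0"

```text
time: 1.15
position: [0.3065, -0.4203, 0.2953]
orientation: [3.103, 0.477, 0.002]
ft_force: [0.9, 0.5, 1.2]
width: 0.998
finger_force: 0.0
```

The crop shows the dial's white top at crop (252,120) on the bridge. The 150x110 carrier lies between the rails, with its strip at (254,243) and its near edge at about y=435. The smaller loose carrier at (648,208) is the look-alike. Next I'll go above the nest.

Request:
step_arm --pt "1 1 4.5 0 -4" --pt "1 3 9 0 -8" --pt "1 5 13.5 0 -12" --pt "1 7 18 0 -16" --pt "1 9.5 22.5 0 -21"

```text
time: 1.65
position: [0.4001, -0.1958, 0.2943]
orientation: [3.139, -0.101, 0.001]
ft_force: [1.0, -0.1, -0.1]
width: 0.998
finger_force: 0.0
```

Request:
step_arm --pt "1 2.5 4.3 0 0" --pt "1 5 8.6 0 0" --pt "1 8 12.5 0 0" --pt "1 10.5 16.5 0 0" --pt "1 13 20.5 0 0"

```text
time: 2.15
position: [0.5309, 0.0092, 0.2941]
orientation: [3.14, -0.095, 0.001]
ft_force: [0.4, -0.3, 0.7]
width: 1.0
finger_force: 0.0
```

Request:
step_arm --pt "1 0 1 0 0" --pt "1 0 2.5 0 0" --pt "1 0 2.5 0 0" --pt "1 0 2.5 0 0" --pt "1 0 2.5 0 0"

```text
time: 2.65
position: [0.5298, 0.0308, 0.294]
orientation: [3.139, -0.099, 0.0]
ft_force: [-0.0, 0.3, 0.1]
width: 0.998
finger_force: 0.0
```

```bash
python3 - <<'E'
from h import *
s=ctrl.sense(); print(s['qpos'],s['position'],s['orientation'],s['ft_force'],s['moment'])
c=ctrl.get_calibration('wrist')
im,d=ctrl.grab_frame('wrist'); save('w1',im); np.savez('w1',im=im,d=d,**{k:c[k] for k in c})
print([(r['position'],r['confidence']) for r in ctrl.spot_in('wrist','knob_top')],[(r['position'],r['confidence']) for r in ctrl.spot_in('wrist','carrier')])
v,u=np.mgrid[0:480:2,0:640:2]
ok=d[::2,::2]>0
P=np.array([bd(c,a,b,d[b,a]) for a,b in zip(u[ok],v[ok])])
for z0,z1 in[(.020,.030),(.008,.03),(.055,.0605),(.08,.1)]:
    q=P[(P[:,2]>z0)&(P[:,2]<z1)&(abs(P[:,1]-.04)<.1)&(P[:,0]>.42)&(P[:,0]<.74)]
    if len(q)>20: print(z0,z1,len(q),cv2.minAreaRect(q[:,:2].astype(np.float32)*1000),np.median(q,0))
E
```

```text
[-0.0175  0.3644 -0.1322  1.7246  0.055   1.056  -1.8017] [0.5298 0.0308 0.294 ] [ 3.1392 -0.0986  0.0004] [-0.0077  0.2608  0.0901] [-0.0021 -0.0314 -0.0066]
[([0.5257, -0.0587, 0.0132], 0.73), ([0.6497, 0.039, 0.0817], 0.63), ([0.4615, -0.2969, 0.0107], 0.6)] [([0.5465, 0.0481, 0.0213], 0.79), ([0.6053, -0.2041, 0.0126], 0.6)]
0.02 0.03 3991 ((578.8052978515625, 44.046260833740234), (141.9145965576172, 245.40603637695312), 85.0493392944336) [0.5451 0.047  0.024 ]
0.008 0.03 4649 ((578.0379638671875, 40.213775634765625), (199.84829711914062, 258.1551208496094), 89.87335968017578) [0.5441 0.046  0.0235]
0.055 0.0605 1751 ((648.276123046875, 37.903221130371094), (141.72604370117188, 71.9259262084961), 85.1026382446289) [0.6488 0.0316 0.0586]
0.08 0.1 783 ((648.3291015625, 38.69770812988281), (54.254512786865234, 54.302154541015625), 87.01901245117188) [0.6486 0.0381 0.0896]
```

View pics/w1.png

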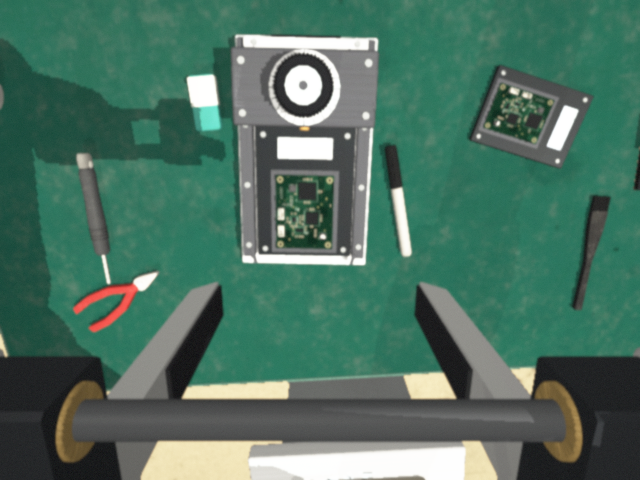

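The wrist view agrees with the top view: dial axis at wrist px (303,85), carrier between the rails at (304,190), nest x axis at about -4.9°. The dial axis comes out at (0.648, 0.0385) with its top at 0.0896. I'll turn the tool anticlockwise to leave room for the clockwise turn, and go above the dial.

Request:
step_arm --pt "1 2.4 0.1 -2 8" --pt "1 4.8 0.3 -4 16" --pt "1 7.2 0.4 -6 24" --pt "1 9.6 0.6 -8 32" --pt "1 11.8 0.8 -10 40"

```text
time: 3.3
position: [0.6491, 0.0396, 0.193]
orientation: [2.981, 0.991, 0.0]
ft_force: [-0.5, -0.4, 0.2]
width: 1.002
finger_force: 0.0
```

Request:
step_arm --pt "1 0 0 -1 8" --pt "1 0 0 -2 16" --pt "1 0 0 -3 24" --pt "1 0 0 -4 32" --pt "1 0 0 -4 40"

```text
time: 3.8
position: [0.647, 0.0393, 0.1522]
orientation: [-2.461, -1.951, 0.004]
ft_force: [-0.8, -0.4, -1.3]
width: 1.002
finger_force: 0.0
```

Request:
step_arm --pt "1 0 0 0 8" --pt "1 0 0 0 16" --pt "1 0 0 0 24" --pt "1 0 0 0 32" --pt "1 0 0 0 40"

```text
time: 4.3
position: [0.6481, 0.0394, 0.1537]
orientation: [1.647, 2.675, -0.001]
ft_force: [0.4, 0.2, 0.1]
width: 1.001
finger_force: 0.0
```

Request:
step_arm --pt "1 0 0 0 8" --pt "1 0 0 0 16" --pt "1 0 0 0 24" --pt "1 0 0 0 30" --pt "1 0 0 0 30"

```text
time: 4.8
position: [0.648, 0.0394, 0.1535]
orientation: [-0.906, -3.007, 0.0]
ft_force: [-0.9, -0.3, -0.0]
width: 1.002
finger_force: 0.0
```

```bash
cat >> h.py <<'E'
from scipy.spatial.transform import Rotation as Ro
def yaw(s):
    x=Ro.from_rotvec(s['orientation']).as_matrix()[:,0]; return np.degrees(np.arctan2(x[1],x[0]))
def st():
    s=ctrl.sense(); print('t',s['time'],'p',s['position'],'yaw %.2f'%yaw(s),'F',s['ft_force'],'M',s['moment'],'w %.3f ff %.1f'%(s['width'],s['finger_force']),'q7 %.2f'%s['qpos'][6]); return s
E
python3 - <<'E'
from h import *
s=st()
c=ctrl.get_calibration('wrist')
im,d=ctrl.grab_frame('wrist'); save('w2',im)
v,u=np.mgrid[0:480:2,0:640:2]
ok=d[::2,::2]>0
P=np.array([bd(c,a,b,d[b,a]) for a,b in zip(u[ok],v[ok])])
for z0,z1 in[(.055,.0605),(.08,.1)]:
    q=P[(P[:,2]>z0)&(P[:,2]<z1)&(np.hypot(P[:,1]-.038,P[:,0]-.648)<.1)]
    if len(q)>20: print(z0,z1,len(q),cv2.minAreaRect(q[:,:2].astype(np.float32)*1000),np.median(q,0),cv2.minEnclosingCircle(q[:,:2].astype(np.float32)*1000))
E
```

```text
t 4.8 p [0.648  0.0394 0.1535] yaw 146.46 F [-0.8765 -0.2932 -0.0232] M [ 0.0305 -0.1317 -0.0034] w 1.002 ff 0.0 q7 0.37
0.055 0.0605 2871 ((647.3702392578125, 37.86936950683594), (142.032470703125, 72.10166931152344), 84.98465728759766) [0.6426 0.0662 0.0585] ((648.13916015625, 38.49996566772461), 77.54090881347656)
0.08 0.1 1390 ((647.4295654296875, 38.24934768676758), (54.91910171508789, 55.59849548339844), 53.59424591064453) [0.6455 0.0393 0.0894] ((647.41748046875, 37.956565856933594), 28.104278564453125)
```

View pics/w2.png

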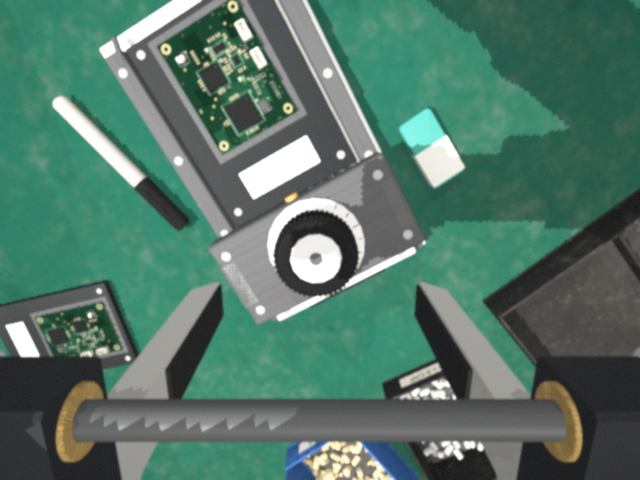

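The view shows the dial at px (317,257), centred between the fingertips at (220,290) and (415,290). I'll lower the gripper and grip the knob.

Request:
step_arm --pt "1 0 -0.1 -2 0" --pt "1 0 -0.1 -4 0" --pt "1 0 -0.1 -6 0" --pt "1 0 -0.1 -7.5 0" --pt "1 0 -0.1 -8.2 0"

```text
time: 5.35
position: [0.6472, 0.0389, 0.0703]
orientation: [-0.907, -3.006, 0.002]
ft_force: [0.7, 0.6, -0.9]
width: 1.0
finger_force: 0.0
```

Request:
step_arm --pt "1 0 0 -0.2 0" --pt "1 0 0 -0.4 0" --pt "0.7 0 0 -0.4 0" --pt "0.6 0 0 -0.4 0" --pt "0.4 0 0 -0.4 0" --newtons 20

```text
time: 5.85
position: [0.6483, 0.0395, 0.0684]
orientation: [0.905, 3.008, 0.001]
ft_force: [0.5, 0.7, 0.1]
width: 0.785
finger_force: 0.0
```

Request:
step_arm --pt "0.4 0 0 0 0" --pt "0.4 0 0 0 0" --pt "0.4 0 0 0 0" --pt "0.4 0 0 0 0" --pt "0.4 0 0 0 0" --newtons 20

```text
time: 6.35
position: [0.647, 0.0377, 0.0679]
orientation: [-0.906, -3.007, 0.005]
ft_force: [-3.4, -4.0, 5.3]
width: 0.59
finger_force: 20.0
```

```bash
python3 -c "
from h import *; st()"
```

```text
t 6.35 p [0.647  0.0377 0.0679] yaw 146.47 F [-3.3671 -4.0263  5.305 ] M [-1.0536  0.8178 -0.0365] w 0.590 ff 20.0 q7 0.30
```

Request:
step_arm --pt "0.4 0 0 0 -8" --pt "0.4 0 0 0 -16" --pt "0.4 0 0 0 -24" --pt "0.4 0 0 0 -32" --pt "0.4 0 0 0 -40"

```text
time: 6.85
position: [0.6473, 0.0379, 0.0679]
orientation: [1.887, 2.512, -0.004]
ft_force: [-2.9, -2.9, 3.4]
width: 0.59
finger_force: 20.0
```

Request:
step_arm --pt "0.4 0 0 0 -8" --pt "0.4 0 0 0 -16" --pt "0.4 0 0 0 -24" --pt "0.4 0 0 0 -32" --pt "0.4 0 0 0 -32"

```text
time: 7.35
position: [0.6475, 0.038, 0.0679]
orientation: [2.5, 1.9, -0.003]
ft_force: [-2.7, -4.8, 3.5]
width: 0.594
finger_force: 20.0
```

```bash
python3 -c "
from h import *; st()"
```

```text
t 7.35 p [0.6475 0.038  0.0679] yaw 74.45 F [-2.6572 -4.8473  3.5029] M [-1.076   0.6834 -0.0249] w 0.594 ff 20.0 q7 -0.72
```

Request:
step_arm --pt "0.4 0 0 0 -2" --pt "0.4 0 0 0 -4.5" --pt "0.4 0 0 0 -4.5" --pt "0.4 0 0 0 -4.5" --pt "0.4 0 0 0 -4.5"

```text
time: 7.85
position: [0.6476, 0.038, 0.0679]
orientation: [2.57, 1.805, -0.003]
ft_force: [-2.2, -4.9, 4.5]
width: 0.595
finger_force: 20.0
```

```bash
python3 -c "
from h import *; st()"
```

```text
t 7.85 p [0.6476 0.038  0.0679] yaw 70.16 F [-2.1526 -4.9373  4.5257] M [-1.0668  0.6864  0.0438] w 0.595 ff 20.0 q7 -0.78
```

Request:
step_arm --pt "0.4 0 0 0 -5" --pt "0.4 0 0 0 -10" --pt "0.4 0 0 0 -14" --pt "0.4 0 0 0 -16" --pt "0.4 0 0 0 -17.5"

```text
time: 8.35
position: [0.6477, 0.0379, 0.0678]
orientation: [2.815, 1.392, -0.002]
ft_force: [-1.7, -4.4, 4.2]
width: 0.594
finger_force: 20.0
```

Request:
step_arm --pt "0.4 0 0 0 -0.5" --pt "0.4 0 0 0 -0.5" --pt "0.4 0 0 0 -0.5" --pt "0.4 0 0 0 -0.5" --pt "0.4 0 0 0 -0.5"

```text
time: 8.85
position: [0.6477, 0.0379, 0.0679]
orientation: [2.82, 1.381, -0.002]
ft_force: [-3.1, -4.9, 4.5]
width: 0.591
finger_force: 20.0
```

```bash
python3 -c "
from h import *; st()"
```

```text
t 8.85 p [0.6477 0.0379 0.0679] yaw 52.19 F [-3.0612 -4.9387  4.522 ] M [-1.1423  0.6833  0.2065] w 0.591 ff 20.0 q7 -1.02
```

Request:
step_arm --pt "0.4 0 0 0 -0.5" --pt "0.4 0 0 0 -1" --pt "0.4 0 0 0 -1" --pt "0.4 0 0 0 -1" --pt "0.4 0 0 0 -1"

```text
time: 9.35
position: [0.6477, 0.0379, 0.0679]
orientation: [2.832, 1.357, -0.002]
ft_force: [-2.1, -5.7, 4.7]
width: 0.592
finger_force: 20.0
```

```bash
python3 -c "
from h import *; st()"
```

```text
t 9.35 p [0.6477 0.0379 0.0679] yaw 51.20 F [-2.0973 -5.7181  4.6622] M [-1.1741  0.6611  0.2787] w 0.592 ff 20.0 q7 -1.04
```

Request:
step_arm --pt "0.4 0 0 0 -0.3" --pt "0.4 0 0 0 -0.5" --pt "0.4 0 0 0 -0.5" --pt "0.4 0 0 0 -0.5" --pt "0.4 0 0 0 -0.5"

```text
time: 9.85
position: [0.6477, 0.0379, 0.0678]
orientation: [2.838, 1.345, -0.002]
ft_force: [-3.1, -5.6, 4.6]
width: 0.592
finger_force: 20.0
```

```bash
python3 -c "
from h import *; st()"
```

```text
t 9.85 p [0.6477 0.0379 0.0678] yaw 50.70 F [-3.0853 -5.5772  4.6319] M [-1.0506  0.6626  0.3373] w 0.592 ff 20.0 q7 -1.04
```

Firm stop felt: the moment rises steadily at about 0.07–0.1 N m per degree. It came at click 5, since the last click place would be at yaw 56.5°. I turn back four clicks, to yaw 128.5°, and read the moment.

Request:
step_arm --pt "0.4 0 0 0 8" --pt "0.4 0 0 0 16" --pt "0.4 0 0 0 24" --pt "0.4 0 0 0 32" --pt "0.4 0 0 0 40"

```text
time: 10.35
position: [0.6474, 0.038, 0.0678]
orientation: [2.202, 2.24, -0.003]
ft_force: [-3.5, -4.1, 4.2]
width: 0.592
finger_force: 20.0
```

Request:
step_arm --pt "0.4 0 0 0 8" --pt "0.4 0 0 0 16" --pt "0.4 0 0 0 24" --pt "0.4 0 0 0 32" --pt "0.4 0 0 0 37.8"

```text
time: 10.85
position: [0.6471, 0.0379, 0.0679]
orientation: [-1.359, -2.831, 0.004]
ft_force: [-3.7, -4.4, 5.4]
width: 0.59
finger_force: 20.0
```

Request:
step_arm --pt "0.4 0 0 0 0" --pt "0.4 0 0 0 0" --pt "0.4 0 0 0 0" --pt "0.4 0 0 0 0" --pt "0.4 0 0 0 0"

```text
time: 11.35
position: [0.6471, 0.0379, 0.0678]
orientation: [-1.366, -2.828, 0.004]
ft_force: [-5.1, -4.7, 5.1]
width: 0.594
finger_force: 20.0
```

```bash
python3 -c "
from h import *; st()"
```

```text
t 11.35 p [0.6471 0.0379 0.0678] yaw 128.43 F [-5.059  -4.7193  5.1497] M [-1.1967  0.819  -0.0382] w 0.594 ff 20.0 q7 0.04
```

The moment is back at its rest value (-0.038, against -0.036 in the starting click), so the dial sits in a click place exactly 72° back. Now I release, lift clear, and line the tool up with the rails.

Request:
step_arm --pt "0.65 0 0 0 0" --pt "0.75 0 0 0 0" --pt "0.85 0 0 0 0" --pt "1 0 0 0 0" --pt "1 0 0 0 0"

```text
time: 11.85
position: [0.6482, 0.0401, 0.0678]
orientation: [1.368, 2.828, 0.002]
ft_force: [-0.6, -0.0, -0.9]
width: 0.954
finger_force: 0.0
```

Request:
step_arm --pt "1 0 0 0 0" --pt "1 0 0 2 0" --pt "1 0 0 5 0" --pt "1 0 0 9 8" --pt "1 0 0 11 16"

```text
time: 12.35
position: [0.6494, 0.0403, 0.1813]
orientation: [0.952, 2.99, 0.003]
ft_force: [1.3, 1.2, -0.4]
width: 1.003
finger_force: 0.0
```

```bash
python3 - <<'E'
from h import *
s=st()
im,d=ctrl.grab_frame('wrist'); c=ctrl.get_calibration('wrist')
u,v=proj(c,[.6476,.0382,.0895]).astype(int)
top,_=ctrl.grab_frame('top')
save('w3',np.hstack([im[60:460,140:520]]),None,1)
E
```

```text
t 12.35 p [0.6494 0.0403 0.1813] yaw 144.66 F [ 1.2991  1.2261 -0.3756] M [ 0.0119 -0.1672  0.0311] w 1.003 ff 0.0 q7 0.36
```

View pics/w3.png

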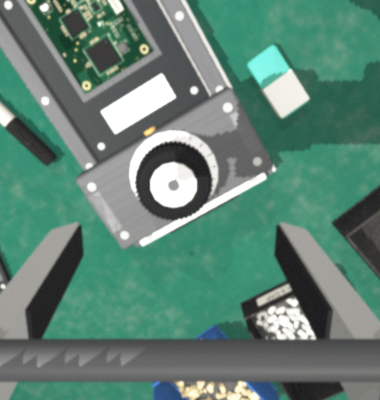

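The dial is clear of the fingers and nothing else has moved (marker, eraser and carrier as before). Next is behind the carrier with the fingers shut.

Request:
step_arm --pt "0 -4 0.3 0 6" --pt "0 -8 0.6 0 12" --pt "0 -12 0.9 0 18" --pt "0 -16 1.2 0 24" --pt "0 -20 1.6 0 30.4"

```text
time: 12.95
position: [0.4455, 0.0551, 0.1768]
orientation: [-0.143, -3.136, 0.0]
ft_force: [0.0, 1.0, -0.0]
width: 0.607
finger_force: 0.0
```

Request:
step_arm --pt "0 -0.5 0 0 0" --pt "0 -0.5 0 0 0" --pt "0 -0.5 0 0 0" --pt "0 -0.5 0 0 0" --pt "0 -0.5 0 0 0"

```text
time: 13.45
position: [0.4439, 0.0557, 0.1777]
orientation: [0.147, 3.138, 0.001]
ft_force: [0.2, -0.1, 0.4]
width: 0.186
finger_force: 0.0
```

```bash
cat > look.py <<'E'
from h import *
import sys
s=st(); c=ctrl.get_calibration('wrist')
im,d=ctrl.grab_frame('wrist'); save(sys.argv[1],im)
v,u=np.mgrid[0:480:2,0:640:2]; ok=d[::2,::2]>0
P=np.array([bd(c,a,b,d[b,a]) for a,b in zip(u[ok],v[ok])])
a=np.radians(-4.93); ex=np.array([np.cos(a),np.sin(a)]); ey=np.array([-ex[1],ex[0]])
O=np.array([.6476,.0382])-.055*ex
print('O',O,'tcp nest',(s['position'][:2]-O)@ex,(s['position'][:2]-O)@ey)
n=np.c_[(P[:,:2]-O)@ex,(P[:,:2]-O)@ey,P[:,2]]
for y in np.arange(-.045,.046,.01):
    q=n[(abs(n[:,1]-y)<.005)&(n[:,0]<.0)&(n[:,0]>-.16)&(n[:,2]<.04)]
    hi=q[q[:,2]>.0175]; lo=q[(q[:,2]<.0155)&(q[:,2]>.007)]
    print('%.3f'%y, 'near edge %.4f z %.4f'%(hi[:,0].min(),np.median(hi[:,2])) if len(hi) else '-', 'floor to %.4f from %.4f'%(lo[:,0].max(),lo[:,0].min()) if len(lo) else '-')
E
python3 look.py w4
```

```text
t 13.45 p [0.4439 0.0557 0.1777] yaw 174.64 F [ 0.1704 -0.0915  0.4155] M [ 0.0752 -0.1196  0.0127] w 0.186 ff 0.0 q7 0.60
O [0.5928 0.0429] tcp nest -0.149425852282683 -0.00011207663768816792
-0.045 near edge -0.1291 z 0.0226 floor to -0.1283 from -0.1424
-0.035 near edge -0.1289 z 0.0232 floor to -0.1282 from -0.1423
-0.025 near edge -0.1294 z 0.0244 floor to -0.1280 from -0.1425
-0.015 near edge -0.1290 z 0.0247 floor to -0.1289 from -0.1424
-0.005 near edge -0.1290 z 0.0250 floor to -0.1287 from -0.1424
0.005 near edge -0.1293 z 0.0248 floor to -0.1285 from -0.1425
0.015 near edge -0.1291 z 0.0248 floor to -0.1287 from -0.1424
0.025 near edge -0.1289 z 0.0249 floor to -0.1297 from -0.1424
0.035 near edge -0.1291 z 0.0230 floor to -0.1296 from -0.1424
0.045 near edge -0.1294 z 0.0228 floor to -0.1286 from -0.1425
```

View pics/w4.png

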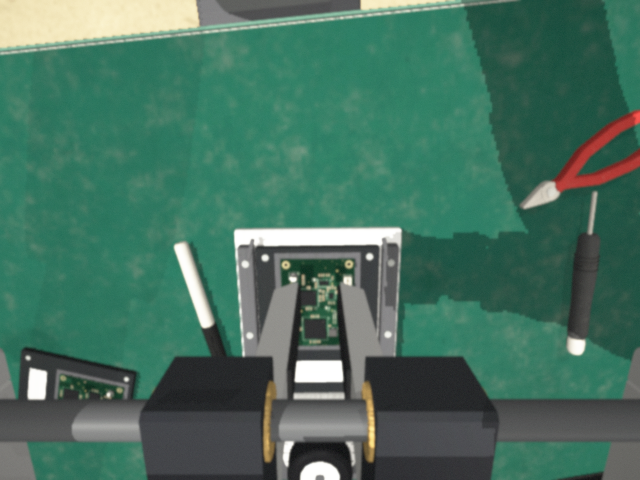

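The near face is at nest x = -129 mm, z 22 mm, with the plate edge at -142 as given. In the view the carrier's near end is at px row ~247 and the fingers are central at column 318. The push to home is 74 mm. I descend behind it.

Request:
step_arm --pt "0 -0.5 0 -3 0.4" --pt "0 -0.5 0 -6 0.4" --pt "0 -0.5 0 -9 0.4" --pt "0 -0.5 0 -11.5 0.4" --pt "0 -0.5 0 -13 0.4"

```text
time: 14.0
position: [0.4375, 0.0554, 0.046]
orientation: [-0.134, -3.137, 0.0]
ft_force: [0.1, -0.1, 0.1]
width: 0.007
finger_force: 0.0
```

Request:
step_arm --pt "0 0 0 -1 0" --pt "0 0 0 -2 0" --pt "0 0 0 -2.6 0" --pt "0 0 0 -3 0" --pt "0 0 0 -3 0"

```text
time: 14.5
position: [0.438, 0.0555, 0.0175]
orientation: [-0.134, -3.138, 0.0]
ft_force: [-0.3, -0.0, 0.1]
width: 0.003
finger_force: 0.0
```

```bash
python3 -c "
from h import *; s=st()
a=np.radians(-4.93); ex=np.array([np.cos(a),np.sin(a)]); ey=np.array([-ex[1],ex[0]]);r=s['position'][:2]-[.5928,.0429];print(r@ex,r@ey)"
```

```text
t 14.5 p [0.438  0.0555 0.0175] yaw 175.11 F [-0.2556 -0.0305  0.0577] M [ 0.0694 -0.1351  0.0521] w 0.003 ff 0.0 q7 0.21
-0.15532716343579375 -0.0007532168405649308
```

Request:
step_arm --pt "0 0.3 -0.02 0 0" --pt "0 0.6 -0.04 0 0" --pt "0 0.9 -0.06 0 0" --pt "0 1.2 -0.08 0 0" --pt "0 1.5 -0.1 0 0"

```text
time: 15.0
position: [0.4534, 0.0544, 0.018]
orientation: [0.134, 3.138, 0.0]
ft_force: [-0.0, 0.3, 0.9]
width: 0.007
finger_force: 0.0
```

Request:
step_arm --pt "0 0.2 -0.02 0 0" --pt "0 0.4 -0.04 0 0" --pt "0 0.6 -0.06 0 0" --pt "0 0.8 -0.08 0 0" --pt "0 1 -0.09 0 0"

```text
time: 15.5
position: [0.4629, 0.0534, 0.0178]
orientation: [-0.134, -3.138, 0.0]
ft_force: [-2.3, -0.4, 0.3]
width: 0.006
finger_force: 1.2
```

Request:
step_arm --pt "0 0.25 -0.02 0 0" --pt "0 0.5 -0.04 0 0" --pt "0 0.75 -0.06 0 0" --pt "0 1 -0.08 0 0" --pt "0 1.25 -0.11 0 0"

```text
time: 16.0
position: [0.4758, 0.0524, 0.0178]
orientation: [0.134, 3.139, 0.0]
ft_force: [-2.1, 0.3, -0.0]
width: 0.005
finger_force: 0.8
```

```bash
cat > n.py <<'E'
from h import *; s=st()
a=np.radians(-4.93); ex=np.array([np.cos(a),np.sin(a)]); ey=np.array([-ex[1],ex[0]]);r=s['position'][:2]-[.5928,.0429];print('nest',r@ex,r@ey,'push',s['ft_force'][:2]@ex)
E
python3 n.py
```

```text
t 16.0 p [0.4758 0.0524 0.0178] yaw 175.12 F [-2.1129  0.2773 -0.0284] M [ 0.0288  0.2998 -0.0278] w 0.005 ff 0.8 q7 0.33
nest -0.11740040796828274 -0.000607025006355289 push -2.128944926366417
```

Request:
step_arm --pt "0 0.25 -0.02 0 0" --pt "0 0.5 -0.04 0 0" --pt "0 0.75 -0.06 0 0" --pt "0 1 -0.08 0 0" --pt "0 1.25 -0.11 0 0"

```text
time: 16.5
position: [0.4882, 0.0513, 0.0178]
orientation: [-0.134, -3.139, -0.0]
ft_force: [-0.8, -0.6, -1.3]
width: 0.005
finger_force: 0.7
```

Request:
step_arm --pt "0 0.25 -0.02 0 0" --pt "0 0.5 -0.04 0 0" --pt "0 0.75 -0.06 0 0" --pt "0 1 -0.08 0 0" --pt "0 1.25 -0.11 0 0"

```text
time: 17.0
position: [0.5007, 0.0502, 0.0178]
orientation: [-0.134, -3.139, -0.0]
ft_force: [-1.6, 0.8, -0.5]
width: 0.003
finger_force: 0.7
```

```bash
python3 n.py
```

```text
t 17.0 p [0.5007 0.0502 0.0178] yaw 175.12 F [-1.5625  0.8057 -0.4681] M [0.0257 0.1418 0.0032] w 0.003 ff 0.7 q7 0.39
nest -0.09241970075290022 -0.0006281510623678495 push -1.6259266336281866
```

Passing under the foot freely; 29 mm remain.

Request:
step_arm --pt "0 0.25 -0.02 0 0" --pt "0 0.5 -0.04 0 0" --pt "0 0.75 -0.06 0 0" --pt "0 1 -0.08 0 0" --pt "0 1.25 -0.11 0 0"

```text
time: 17.5
position: [0.5132, 0.0491, 0.0178]
orientation: [-0.134, -3.139, -0.0]
ft_force: [-0.6, -0.5, -0.8]
width: 0.008
finger_force: 0.7
```

Request:
step_arm --pt "0 0.2 -0.02 0 0" --pt "0 0.4 -0.04 0 0" --pt "0 0.6 -0.05 0 0" --pt "0 0.8 -0.07 0 0" --pt "0 1 -0.09 0 0"

```text
time: 18.0
position: [0.5231, 0.0482, 0.0178]
orientation: [-0.134, -3.139, -0.0]
ft_force: [-1.4, 1.0, -0.6]
width: 0.003
finger_force: 0.8
```

Request:
step_arm --pt "0 0.1 -0.01 0 0" --pt "0 0.2 -0.02 0 0" --pt "0 0.3 -0.03 0 0" --pt "0 0.4 -0.04 0 0" --pt "0 0.5 -0.05 0 0"

```text
time: 18.5
position: [0.528, 0.0477, 0.0178]
orientation: [-0.134, -3.139, -0.0]
ft_force: [-1.7, 0.3, -0.3]
width: 0.008
finger_force: 0.8
```

```bash
python3 n.py
```

```text
t 18.5 p [0.528  0.0477 0.0178] yaw 175.12 F [-1.6561  0.2955 -0.2641] M [0.0954 0.2701 0.059 ] w 0.008 ff 0.8 q7 0.45
nest -0.06495965908040904 -0.0007458454932879334 push -1.675339436127768
```

Request:
step_arm --pt "0 0.04 0 0 0" --pt "0 0.08 -0.01 0 0" --pt "0 0.12 -0.01 0 0" --pt "0 0.16 -0.01 0 0" --pt "0 0.2 -0.02 0 0"

```text
time: 19.0
position: [0.5284, 0.0476, 0.0178]
orientation: [-0.133, -3.136, 0.001]
ft_force: [-6.6, 0.7, 3.1]
width: 0.008
finger_force: 3.3
```

```bash
python3 n.py
```

```text
t 19.0 p [0.5284 0.0476 0.0178] yaw 175.13 F [-6.6255  0.6553  3.1035] M [ 0.1516  1.4364 -0.0466] w 0.008 ff 3.3 q7 0.46
nest -0.06454080054046188 -0.0008107197021047442 push -6.6573456393214006
```

Request:
step_arm --pt "0 0.03 0 0 0" --pt "0 0.06 0 0 0" --pt "0 0.1 -0.01 0 0" --pt "0 0.1 -0.01 0 0" --pt "0 0.1 -0.01 0 0"

```text
time: 19.5
position: [0.5285, 0.0477, 0.0177]
orientation: [-0.133, -3.135, 0.001]
ft_force: [-8.2, 1.1, 4.5]
width: 0.004
finger_force: 4.0
```

```bash
python3 n.py
```

```text
t 19.5 p [0.5285 0.0477 0.0177] yaw 175.15 F [-8.1691  1.1369  4.5171] M [ 0.2573  1.7866 -0.0111] w 0.004 ff 4.0 q7 0.46
nest -0.0644826110121492 -0.0007941954707575407 push -8.236593596358656
```

It is against a solid stop: the arm advanced only 0.1 mm while the force rose to 8 N. I back off, lift, and check.

Request:
step_arm --pt "0 -0.3 0.02 0 0" --pt "0 -1 0.1 0 0" --pt "0 -3 0.3 0 0" --pt "0 -6 0.5 0 0" --pt "0 -9 0.8 0 0"

```text
time: 20.0
position: [0.4411, 0.0557, 0.0181]
orientation: [0.135, 3.137, 0.002]
ft_force: [0.3, 0.8, -0.2]
width: 0.007
finger_force: 0.0
```

Request:
step_arm --pt "0 0 0 3 0" --pt "0 0 0 7 0" --pt "0 0 0 11 0" --pt "0 0 0 15 0" --pt "0 0 0 19 0"

```text
time: 20.5
position: [0.4415, 0.0555, 0.2098]
orientation: [0.133, 3.137, 0.0]
ft_force: [1.5, -0.4, -0.6]
width: 0.006
finger_force: 0.0
```

Request:
step_arm --pt "0 0 0 2 0" --pt "0 0 0 2 0" --pt "0 0 0 2 0" --pt "0 0 0 2 0" --pt "0 0 0 2 0"

```text
time: 21.0
position: [0.4403, 0.0553, 0.2268]
orientation: [-0.133, -3.137, 0.0]
ft_force: [-0.7, -0.5, -0.1]
width: 0.003
finger_force: 0.0
```

```bash
python3 look.py w5; python3 - <<'E'
from h import *
im,d=ctrl.grab_frame('top'); sc,_=ctrl.grab_frame('scene')
o=np.load('f0.npz')
a=np.vstack([np.hstack([im[130:330,130:400],o['top'][130:330,130:400]]),np.hstack([sc[200:330,180:450],o['sc'][200:330,180:450]])]); save('end',a,None,1.45)
E
```

```text
t 21.0 p [0.4403 0.0553 0.2268] yaw 175.15 F [-0.6706 -0.5461 -0.1213] M [ 0.0979 -0.0907  0.0487] w 0.003 ff 0.0 q7 0.71
O [0.5928 0.0429] tcp nest -0.15295830232568725 -0.0008140465171946553
-0.045 near edge -0.0557 z 0.0226 floor to -0.0545 from -0.1424
-0.035 near edge -0.0557 z 0.0226 floor to -0.0543 from -0.1424
-0.025 - floor to -0.0688 from -0.1423
-0.015 - floor to -0.0730 from -0.1424
-0.005 near edge -0.0233 z 0.0246 floor to -0.0735 from -0.1425
0.005 - floor to -0.0730 from -0.1424
0.015 - floor to -0.0731 from -0.1425
0.025 - floor to -0.0620 from -0.1422
0.035 near edge -0.0558 z 0.0227 floor to -0.0544 from -0.1425
0.045 near edge -0.0556 z 0.0229 floor to -0.0546 from -0.1424
```

View pics/end.png

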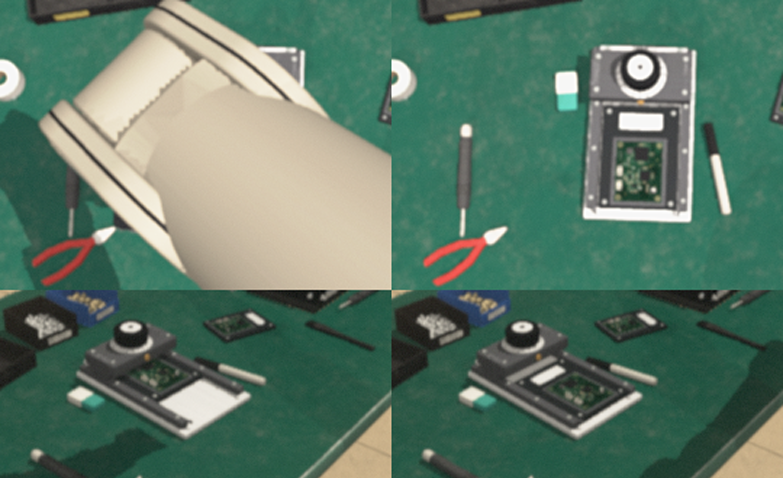

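The carrier's near face is at nest x = -55.5 mm, so it is home at -55 within measuring error and square. Its strip is now under the bridge (scene view, about (150,375)), and the marker, eraser, driver and cutters have not moved. The arm touches nothing, so I'm handing in.

```bash
python3 -c "
from station import ctrl; print(ctrl.close_job())"
```

```text
the job is handed in; nothing more can be done
None
```

I handed the job in at about 21 s of the 64 s allowed: the dial met its stop at click 5 and was turned back four clicks and released, then the carrier was pushed home against the end stop; the tools I could see round the nest had not moved, and no verdict came back.

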